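Uncover the saucepan and put the masher in it

TASK

Get the saucepan ready for mashing: first take the lid off and set it down gently, knob up, in the middle of the round cork trivet. Then pull the steel potato masher up out of its crock and set it gently in the saucepan, standing upright on its plate, and let go. Leave the saucepan, the crocks and everything else upright and where they are.

Things in the scene. Friction and masses are not known exactly. Their poses are not given: they have to be found in the camera images.
- saucepan: (All sizes in mm.) Loose aluminium saucepan, 0.9 kg, outer diameter 160, height 85, wall 3, inner floor 5 above its underside (inner radius 77). Black handle along its own +x, from 80 to 233 from the axis, at height 60 to 75. Origin: centre of the underside; z up. It starts covered by the lid.
- lid: Loose round aluminium lid, about 0.25 kg. Rim disc diameter 166 rests on the pan's rim; a plug below it (diameter 142, 5 deep) sits in the pan with 6 play: lifts straight off. Low dome to height 18, then an upright black knob, diameter 28, height 18 to 56. Origin: centre of the plug's underside, its lowest face, on which it stands; z up. On the pan it is 80 above the pan's origin.
- lid_knob (a point): Point on the axis of the lid's knob, 42 above the lid's origin (14 below the knob's top): where to grip. Axes as the lid.
- trivet: Fixed round cork trivet lying on the worktop, diameter 200, 8 thick. Origin: centre of its underside (its top is 8 higher). Empty at the start.
- masher: Loose steel potato masher, about 0.2 kg, 220 tall, head down in its crock: flat plate, diameter 72, 5 thick, at the bottom; two wires rise from it (26 either side of the axis along its x) and join at height 122 under a straight round handle, diameter 26, height 122 to 220. Stands by itself on its plate. Origin: centre of the plate's underside; z up along the handle.
- masher_grip (a point): Point on the axis of the masher's handle, 190 above the masher's origin (30 below its top): where to grip from above. Axes as the masher.
- masher_crock: Loose white ceramic crock in which the masher stands, 0.8 kg, outer diameter 100, height 105, wall 5, inner floor 6 above the underside. Origin: centre of the underside; z up. Its place is exchanged at random with the other crock's.
- pin_crock: Loose white ceramic crock, same size as the other, in which a rolling pin stands; leave alone. Origin: centre of the underside.
- rolling_pin: Loose plain wooden rolling pin, diameter 40, 200 tall, standing on end in the other crock; leave alone. Origin: centre of its lower end; z along it.
- mug: Loose white ceramic mug, radius 38, height 88; bystander. Origin: centre of the underside.
- pepper_mill: Loose dark wooden pepper mill, radius 26, height 155; bystander. Origin: centre of the underside.
- bowl: Loose small white bowl, radius 45, height 45; bystander. Origin: centre of the underside.
- salt_jar: Loose small glass jar with metal cap, radius 22, height 70; bystander. Origin: centre of the underside.

How it is judged (in metres and radians):
On the way, in this order (a step that is already met when the one before it is completed fails the run):
1. the lid lies flat on the trivet, knob up, let go (horizontal distance between lid and trivet below 0.06 m and z of lid in the frame of trivet between 0.003 and 0.014 m and angle between lid's own z axis and vertical below 0.1 rad and linear speed of lid below 0.03 m/s and contact force between lid and the fingers below 0.2 N), for 0.2 s.
2. the masher is pulled up clear of its crock, while the crock stands (z of masher in the frame of masher_crock above 0.1 m and angle between masher_crock's own z axis and vertical below 0.1 rad), for 0.1 s.
At the end, for the whole second after the job is handed in: The lid lies flat and still on the trivet, knob up, its centre within 60 mm of the trivet's; the masher stands still and upright (within 7 degrees) on the saucepan's inner floor; both are let go. The saucepan and the masher's crock stand upright within 50 mm of where they started (all of step 1 and contact force between masher and the fingers below 0.2 N and horizontal distance between masher and saucepan below 0.046 m and z of masher in the frame of saucepan between 0 and 0.012 m and angle between masher's own z axis and vertical below 0.12 rad and linear speed of masher below 0.03 m/s and angle between each of saucepan, masher_crock's own z axis and vertical below 0.06 rad and distance of each of saucepan, masher_crock from where it was at the start of the episode below 0.05 m); the robot touches nothing.
It fails at once if a bystander is moved more than 50 mm or tipped (crock with rolling pin, mug, pepper mill, bowl, jar) (distance of any of pin_crock, rolling_pin, mug, pepper_mill, bowl, salt_jar from where it was at the start of the episode above 0.05 m or angle between any of pin_crock, rolling_pin, mug, pepper_mill, bowl, salt_jar's own z axis and vertical above 0.5 rad).
It fails at once if the saucepan or the masher's crock is tipped over (angle between any of saucepan, masher_crock's own z axis and vertical above 0.5 rad).
It fails at once if the lid or the masher is let fall (more than about 12 mm) ((contact force between lid and the fingers below 0.2 N and linear speed of lid above 0.5 m/s) or (contact force between masher and the fingers below 0.2 N and linear speed of masher above 0.5 m/s)).
It fails at once if the lid is pressed onto the trivet, or the masher into the saucepan, with over 60 N (contact force between lid and trivet above 60 N or contact force between masher and saucepan above 60 N).
It also fails if it takes over 64 s, if anything falls off the work surface, if the arm or the gripper's body presses on something with over 40 N, if the wrist force passes 120 N, or if a joint passes its speed limit or range.

ROBOT

A 6-joint arm with a two-finger parallel gripper is mounted at the origin on the work surface. World frame = base frame: x ahead of the robot, y to its left, z up, the work surface at z = 0. Lengths are in mm, angles in rad, forces in N, time in s.
With the tool pointing down it reaches from about 425 to 925 mm from the base axis. Payload 12.5 kg.
Tool frame: the origin (TCP) lies on the centre line of the jaws, within the pads' length; the fingertips stand 8 mm ahead of it and the grasp point (between the pads) lies 11 mm behind it; z points along the fingers, y is the line along which they close (so a half turn about z gives the same grasp; the last joint's range is limited). The gripper opens to 85 mm and grips with 20 to 120 N. Pads are 22 mm wide; open, the fingers measure 114 mm over their backs; the gripper's body (76 mm by 85 mm) begins 54 mm behind the grasp point. The pads swing forward as they close: fully open they stand 13 mm farther back than shut.
Start: joints at [1.113, 0.491, 1.559, -0, 1.092, -0.106], TCP at [215.351, 586.744, 239.327] pointing down, gripper open.
Joint ranges: [-3.1, 3.1], [-0.84, 2.19], [0.05, 2.79], [-1.13, 4.28], [0.06, 2.93], [-2.69, 2.69]. Speed limits (rad/s): [2.22, 2.22, 2.79, 3.14, 3.14, 3.14].

INTERFACE

Orientations are given as a unit quaternion [x, y, z, w].
In Python, from rig import robot gives the robot as it stands.
- The arm moves only by the tool carry_out, never from a script. Its argument "plan" is a list that holds one entry, the list of rows, each a list of 7 numbers: the opening, from 0 (shut) to 1 (fully open), then the shift along the tool's x, y, z each as a share of 1000 mm, from -1 to 1, then the turn, a rotation vector about the tool's x, y, z each as a share of 360 degrees, from -1 to 1. A call has exactly 10 rows; each row is the pose to reach, as a shift and turn from the pose commanded when the call began, along the tool's axes at that moment, turning the shorter way round; what a row does not reach only later rows make up. A row lasts 1/10 s, in which the tool goes at most 50 mm and 8.59 degrees, less where a joint would pass 70% of its speed; a pose out of reach is approached as far as the arm can. A call with a number of a shift or a turn outside -1 to 1 is refused whole. A call with a gripper value outside its range is refused whole. The fingers move at their own pace and stop on an object; "grip_force" is the grip in N (left out, the last holds). Time passes only in rows, so rows that repeat a pose let the fingers close, or fill a call up. It gives the time, the measured TCP pose, the force, the opening and the grip force at its end, in the units of the state.
- robot.get_state(): the state, without advancing time (a new reading comes with each control period).
- robot.get_image(name): name is "side" or "top" or "wrist"; returns a dict with "pixels" (384x512x3 uint8, blue, green, red), "camera_matrix" (3x3 intrinsics, pixels), "world_to_cam" (4x4, takes a point from world to camera coordinates); the wrist camera has in their place "hand_eye" (4x4, takes a point from camera to tool coordinates, whose origin is the TCP and whose axes are the flange's). Camera axes: x right, y up, looking along -z (the intrinsics and any distortion apply to the point x, -y, -z); pixel columns grow to the right and rows downward; lengths in mm; the calibration is good to about 2 mm. A picture is of the moment at which its call begins: read the wrist's pose just before it. There is no depth.
- robot.sign_off(): hands the job in; it is judged then, once.
The state is a dict: "time": time; "joints": joint angles; "dq": joint speeds; "joint_efforts": joint torques, N m; "position": TCP position; "eef_rot": TCP orientation; "ft_force": force on the tool from outside, world axes, zero at the start; "ft_torque": the same for the moment, N m; "gripper_width": finger opening in mm; "grip_force": force on a finger pad.
Only numpy, scipy, OpenCV 4.12 (cv2) and the standard library are available. Lean on these libraries where they do the work, as an engineer would, in place of code of your own. Each camera call takes 0.05 s, during which the arm holds its last target. There are 200 camera calls.

## Working session

There is one attempt and no reset: what is moved stays moved. The work goes in short steps, Python scripts to look and compute and a tool call to move; the robot and the scene stay as the last step left them, time stands still between calls to the robot, and variables do not carry over. Pictures are saved under pics/ and viewed, at most 10 in all, crops included, and the job is handed in when it is done.

Besides the shell and the picture viewer there is one more tool, called in YAML: its name, and indented under it one key for each argument. carry_out: Moves the arm, as the interface text tells. Its arguments: {"type":"object","properties":{"plan":{"type":"array"},"grip_force":{"type":"number"}},"required":["plan"]}

```bash
ls; mkdir -p pics
cat > h.py <<'E'
import numpy as np, cv2
from rig import robot
def ray(im,u,v):
    K=np.array(im["camera_matrix"]);T=np.array(im["world_to_cam"])
    d=np.linalg.inv(K)@[u,v,1]; d=np.array([d[0],-d[1],-d[2]])
    R=T[:3,:3]; return -R.T@T[:3,3], R.T@d
def onz(im,u,v,z):
    o,d=ray(im,u,v); return o+d*(z-o[2])/d[2]
def proj(im,p):
    c=(np.array(im["world_to_cam"])@[*p,1])[:3]; q=np.array(im["camera_matrix"])@[c[0],-c[1],-c[2]]; return q[:2]/q[2]
E
python3 - <<'E'
from h import *
a=robot.get_image("top");b=robot.get_image("side")
np.save("top.npy",a,allow_pickle=True);np.save("side.npy",b,allow_pickle=True)
cv2.imwrite("pics/top.png",np.array(a["pixels"],np.uint8));cv2.imwrite("pics/side.png",np.array(b["pixels"],np.uint8))
print({k:v for k,v in a.items() if k!="pixels"});print({k:v for k,v in b.items() if k!="pixels"});print(robot.get_state())
E
```

```text
pics
{'camera_matrix': array([[370.34615157,   0.        , 257.42769504],
       [  0.        , 370.34615157, 189.27887499],
       [  0.        ,   0.        ,   1.        ]]), 'world_to_cam': array([[ 6.95490358e-03, -9.99406467e-01,  3.37393386e-02,
        -4.20060808e+01],
       [ 9.94848888e-01,  1.03275372e-02,  1.00841614e-01,
        -5.65700068e+02],
       [-1.01130205e-01,  3.28641998e-02,  9.94330240e-01,
        -1.01286719e+03],
       [ 0.00000000e+00,  0.00000000e+00,  0.00000000e+00,
         1.00000000e+00]])}
{'camera_matrix': array([[357.84280042,   0.        , 256.5220703 ],
       [  0.        , 357.84280042, 190.82215958],
       [  0.        ,   0.        ,   1.        ]]), 'world_to_cam': array([[-9.83384967e-01, -1.80578617e-01,  1.85841432e-02,
         5.64454184e+02],
       [ 1.37324969e-01, -6.73044504e-01,  7.26741322e-01,
        -1.72685184e+02],
       [-1.18725987e-01,  7.17218557e-01,  6.86659800e-01,
        -9.02616577e+02],
       [ 0.00000000e+00,  0.00000000e+00,  0.00000000e+00,
         1.00000000e+00]])}
{'time': 0.1, 'joints': array([ 1.11337570e+00,  4.91453110e-01,  1.55940235e+00,  3.61933426e-06,
        1.09168451e+00, -1.05595928e-01]), 'dq': array([ 0.00012126, -0.00172477, -0.00322235, -0.00152952, -0.00154913,
       -0.00036184]), 'joint_efforts': array([ 1.91605483e-03, -6.19446158e+01, -2.62024069e+01, -1.76940421e-04,
        2.89893011e-03, -1.13118283e-06]), 'position': array([215.27101332, 586.54899999, 238.81008936]), 'eef_rot': array([ 1.75007282e-01,  9.84567025e-01, -4.54563624e-04, -1.33125656e-04]), 'ft_force': array([ 0.33402555,  0.25636554, -0.59002519]), 'ft_torque': array([ 0.0254188 , -0.01158301, -0.01720997]), 'grip_force': 0.0, 'gripper_width': 85.35499083634026}
```

View pics/top.png

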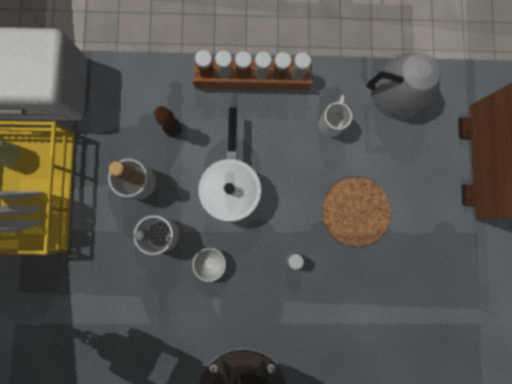

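View pics/side.png

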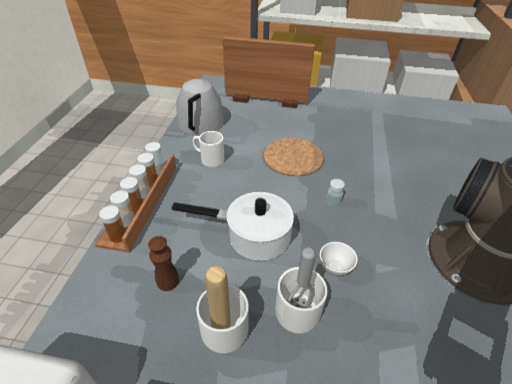

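The top view shows the pan and lid at about (229,190), the trivet at (357,211), the masher crock at (156,235) and the pin crock at (131,180). In the side view the masher handle runs from (308,250) to (303,290), and the knob is at (260,206).

Run:
```python
from h import *
a=np.load("top.npy",allow_pickle=True).item();b=np.load("side.npy",allow_pickle=True).item()
A=np.array(a["pixels"],np.uint8);B=np.array(b["pixels"],np.uint8)
def big(m,x0,y0,x1,y1):
    w=np.zeros_like(m);w[y0:y1,x0:x1]=m[y0:y1,x0:x1]
    c=max(cv2.findContours(w,cv2.RETR_EXTERNAL,cv2.CHAIN_APPROX_NONE)[0],key=cv2.contourArea);return cv2.fitEllipse(cv2.convexHull(c)) if len(c)>5 else None, c.reshape(-1,2).mean(0)
h=cv2.cvtColor(A,cv2.COLOR_BGR2HSV);H=cv2.cvtColor(B,cv2.COLOR_BGR2HSV)
e,_=big(cv2.inRange(h,(3,80,60),(25,255,255)),310,165,405,260);print("trivet",e,onz(a,*e[0],8))
e,_=big(cv2.inRange(H,(3,80,60),(25,255,255)),255,130,330,180);print("trivet side",e,onz(b,*e[0],8))
e,_=big(cv2.inRange(h,(0,0,125),(180,60,255)),190,155,270,228);print("lid",e,onz(a,*e[0],85))
e,_=big(cv2.inRange(h,(0,0,0),(180,255,60)),215,178,245,200);print("knob",e,onz(a,*e[0],136-5))
e,_=big(cv2.inRange(H,(0,0,0),(180,255,60)),248,192,275,222);print("knob side",e,onz(b,*e[0],80+37))
e,_=big(cv2.inRange(h,(0,0,0),(180,255,60)),225,100,240,150);print("handle end",e,onz(a,*e[0],75))
cr=np.hstack([cv2.resize(A[205:265,120:190],(400,343),interpolation=2),cv2.resize(B[235:335,265:335],(400,571),interpolation=2)[:343]*0+0])
o=np.zeros((571,800,3),np.uint8);o[:343,:400]=cv2.resize(A[205:265,120:190],(400,343),interpolation=2);o[:,400:]=cv2.resize(B[235:335,265:335],(400,571),interpolation=2)
cv2.imwrite("pics/crop.png",o)
```

```text
trivet ((356.0317687988281, 211.5376434326172), (67.46086883544922, 69.53355407714844), 145.58428955078125) [ 506.71869762 -322.42473855    8.        ]
trivet side ((293.080078125, 156.6358184814453), (37.32543182373047, 59.76416015625), 95.17666625976562) [ 508.69068332 -311.80057102    8.        ]
lid ((228.94467163085938, 189.62591552734375), (62.777957916259766, 62.835975646972656), 125.15938568115234) [558.66729546  40.41288813  85.        ]
knob ((229.20925903320312, 188.24595642089844), (8.257877349853516, 9.678316116333008), 162.2133026123047) [557.58744256  37.76637792 131.        ]
knob side ((259.8362731933594, 206.57290649414062), (12.790520668029785, 16.22218894958496), 1.5286314487457275) [560.68601973  40.39520495 117.        ]
handle end ((232.00877380371094, 130.2921142578125), (8.787189483642578, 60.02313232421875), 1.581676959991455) [722.39711617  34.90504834  75.        ]
```

View pics/crop.png

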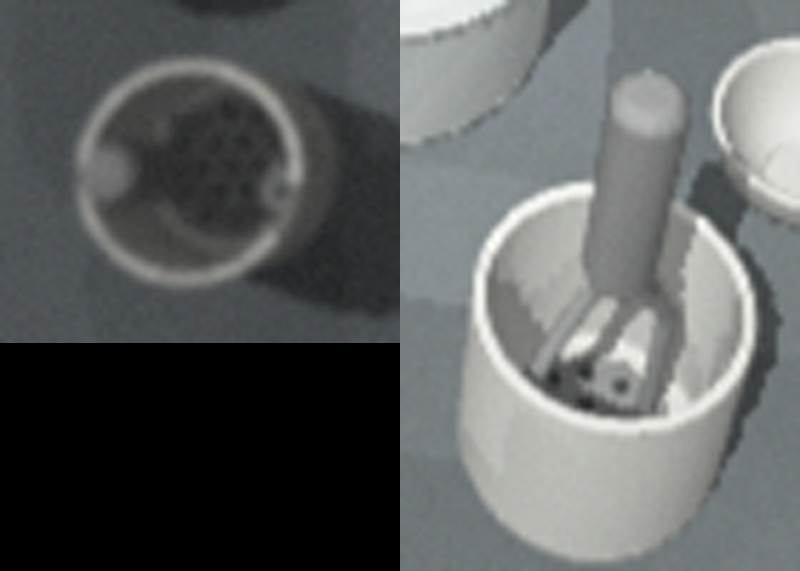

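The crop shows the masher's top end at about (138.7,235.1) in the top view and (308.7,251.6) in the side view. It stands nearly upright in its crock.

```bash
cat >> h.py <<'E'
def tri(a,pa,b,pb):
    o,d=ray(a,*pa);q,e=ray(b,*pb);d=d/np.linalg.norm(d);e=e/np.linalg.norm(e)
    s,t=np.linalg.lstsq(np.c_[d,-e],q-o,rcond=None)[0];p,r=o+s*d,q+t*e;return (p+r)/2,np.linalg.norm(p-r)
E
python3 - <<'E'
from h import *
a=np.load("top.npy",allow_pickle=True).item();b=np.load("side.npy",allow_pickle=True).item()
c=lambda x,y:(265+(x-400)/5.714,235+y/5.714); t=lambda x,y:(120+x/5.714,205+y/5.714)
print("masher top",tri(a,t(108,172),b,c(650,95)))
print("knob",tri(a,(229.2,188.2),b,(259.8,206)))
print("trivet proj side",proj(b,(506.7,-322.4,8)))
print("crock rim top",onz(a,*t(190,172),105))
print("crock rim side L,R,T,B",[onz(b,*c(*p),105).round() for p in((475,285),(752,320),(590,185),(620,428))])
print("masher top at z226 from top / side",onz(a,*t(108,172),226),onz(b,*c(650,98),226))
print("handle bottom on axis in side (z128)",onz(b,*c(622,285),128))
print("pin top",tri(a,(117,169),b,(217,274)),"bowl",onz(a,209,265,45),"jar",onz(a,296,262,70))
E
```

```text
masher top (array([440.84391906, 233.85201308, 222.49363217]), np.float64(0.4735657717891354))
knob (array([560.14672059,  38.44997567, 116.86300237]), np.float64(1.9399749258621326))
trivet proj side [294.01920147 154.78209192]
crock rim top [438.03985704 230.59402785 105.        ]
crock rim side L,R,T,B [array([488., 237., 105.]), array([392., 232., 105.]), array([453., 187., 105.]), array([433., 282., 105.])]
masher top at z226 from top / side [440.6905582  232.87774524 226.        ] [441.20317511 237.72692161 226.        ]
handle bottom on axis in side (z128) [438.73828983 241.91124615 128.        ]
pin top (array([592.97925424, 296.4391466 , 200.94903135]), np.float64(0.5599864328709783)) bowl [357.33604654  92.97341617  45.        ] jar [ 368.54334526 -139.76721413   70.        ]
```

carry_out:
  plan:
    - [[1, 0, 0, -0.05, 0, 0, -0.02], [1, 0, 0, -0.09, 0, 0, -0.04], [1, -0.03, -0.023, -0.09, 0, 0, -0.056], [1, -0.065, -0.05, -0.09, 0, 0, -0.056], [1, -0.1, -0.077, -0.09, 0, 0, -0.056], [1, -0.135, -0.104, -0.09, 0, 0, -0.056], [1, -0.17, -0.131, -0.09, 0, 0, -0.056], [1, -0.205, -0.158, -0.09, 0, 0, -0.056], [1, -0.24, -0.185, -0.09, 0, 0, -0.056], [1, -0.275, -0.212, -0.09, 0, 0, -0.056]]
  grip_force: 40

```text
time: 1.1
position: [401.0, 291.3, 329.2]
eef_rot: [-0.0, 1.0, -0.0, -0.0]
ft_force: [0.8, 0.8, 0.2]
gripper_width: 85.5
grip_force: 0.0
```

carry_out:
  plan:
    - [[1, -0.025, -0.04, 0, 0, 0, 0], [1, -0.05, -0.08, 0, 0, 0, 0], [1, -0.075, -0.12, 0, 0, 0, 0], [1, -0.1, -0.16, 0.02, 0, 0, 0], [1, -0.125, -0.2, 0.045, 0, 0, 0], [1, -0.145, -0.23, 0.075, 0, 0, 0], [1, -0.159, -0.2535, 0.1, 0, 0, 0], [1, -0.159, -0.2535, 0.13, 0, 0, 0], [1, -0.159, -0.2535, 0.13, 0, 0, 0], [1, -0.159, -0.2535, 0.13, 0, 0, 0]]

```text
time: 2.1
position: [559.4, 39.7, 199.6]
eef_rot: [-0.0, 1.0, 0.0, -0.0]
ft_force: [0.3, 0.2, -0.4]
gripper_width: 85.4
grip_force: 0.0
```

Run:
```python
from h import *
s=robot.get_state();w=robot.get_image("wrist");print(s["position"],s["eef_rot"],w["hand_eye"],w["camera_matrix"])
cv2.imwrite("pics/w1.png",np.array(w["pixels"],np.uint8))
```

```text
[559.42551927  39.67766174 199.62993186] [-8.18617866e-05  9.99999895e-01  9.18082014e-05 -4.42338816e-04] [[ 3.59027636e-04  9.56611041e-01  2.91367786e-01  7.36830024e+01]
 [ 9.99999935e-01 -3.38270068e-04 -1.21615129e-04 -7.53322499e-01]
 [-1.77773747e-05  2.91367811e-01 -9.56611101e-01 -1.34492793e+02]
 [ 0.00000000e+00  0.00000000e+00  0.00000000e+00  1.00000000e+00]] [[265.28577285   0.         258.78874045]
 [  0.         265.28577285 192.31813093]
 [  0.           0.           1.        ]]
```

View pics/w1.png

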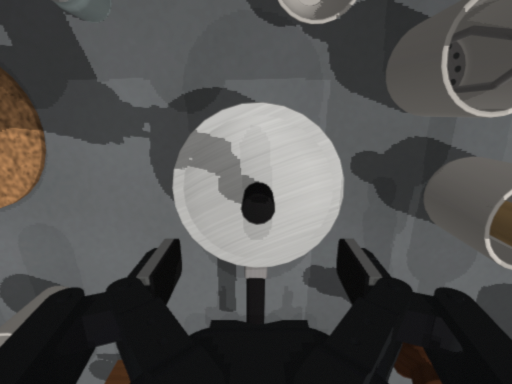

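The wrist view has the knob at (258,203), centred between the fingers, so I can descend.

carry_out:
  plan:
    - [[1, 0, 0, 0.03, 0, 0, 0], [1, 0, 0, 0.055, 0, 0, 0], [1, 0, 0, 0.075, 0, 0, 0], [1, 0, 0, 0.087, 0, 0, 0], [1, 0, 0, 0.087, 0, 0, 0], [0.2, 0, 0, 0.087, 0, 0, 0], [0, 0, 0, 0.087, 0, 0, 0], [0, 0, 0, 0.087, 0, 0, 0], [0, 0, 0, 0.087, 0, 0, 0], [0, 0, 0, 0.087, 0, 0, 0]]
  grip_force: 40

```text
time: 3.15
position: [559.7, 39.5, 113.1]
eef_rot: [-0.0, 1.0, 0.0, 0.001]
ft_force: [-0.8, 1.1, 5.9]
gripper_width: 27.0
grip_force: 39.1
```

carry_out:
  plan:
    - [[0, 0, 0, 0, 0, 0, 0], [0, 0, 0, -0.005, 0, 0, 0], [0, 0, 0, -0.015, 0, 0, 0], [0, 0, 0, -0.03, 0, 0, 0], [0, 0, 0, -0.05, 0, 0, 0], [0, 0, 0, -0.07, 0, 0, 0], [0, 0, 0, -0.085, 0, 0, 0], [0, 0, 0, -0.09, 0, 0, 0], [0, 0, 0, -0.09, 0, 0, 0], [0, 0, 0, -0.09, 0, 0, 0]]

```text
time: 4.15
position: [559.1, 39.5, 201.8]
eef_rot: [-0.0, 1.0, 0.0, -0.0]
ft_force: [-0.2, -0.1, -2.7]
gripper_width: 26.7
grip_force: 39.7
```

carry_out:
  plan:
    - [[0, 0.002, -0.015, 0, 0, 0, 0], [0, 0.008, -0.055, 0, 0, 0, 0], [0, 0.015, -0.1, 0, 0, 0, 0], [0, 0.022, -0.147, 0, 0, 0, 0], [0, 0.029, -0.194, 0, 0, 0, 0], [0, 0.036, -0.241, 0, 0, 0, 0], [0, 0.043, -0.288, 0.01, 0, 0, 0], [0, 0.049, -0.33, 0.025, 0, 0, 0], [0, 0.052, -0.352, 0.045, 0, 0, 0], [0, 0.0525, -0.36, 0.065, 0, 0, 0]]

```text
time: 5.15
position: [505.6, -323.7, 135.7]
eef_rot: [0.001, 1.0, 0.0, -0.0]
ft_force: [1.4, 1.4, -2.7]
gripper_width: 26.8
grip_force: 40.0
```

carry_out:
  plan:
    - [[0, 0, 0, 0.02, 0, 0, 0], [0, 0, 0, 0.04, 0, 0, 0], [0, 0, 0, 0.055, 0, 0, 0], [0, 0, 0, 0.067, 0, 0, 0], [0, 0, 0, 0.077, 0, 0, 0], [0, 0, 0, 0.084, 0, 0, 0], [0, 0, 0, 0.089, 0, 0, 0], [0, 0, 0, 0.092, 0, 0, 0], [0, 0, 0, 0.093, 0, 0, 0], [0, 0, 0, 0.093, 0, 0, 0]]

```text
time: 6.15
position: [507.1, -320.5, 44.5]
eef_rot: [-0.0, 1.0, -0.0, 0.0]
ft_force: [-0.1, -0.9, -3.4]
gripper_width: 26.8
grip_force: 40.0
```

carry_out:
  plan:
    - [[0, 0, 0, 0.0005, 0, 0, 0], [0, 0, 0, 0.001, 0, 0, 0], [0, 0, 0, 0.0015, 0, 0, 0], [0, 0, 0, 0.002, 0, 0, 0], [0, 0, 0, 0.0025, 0, 0, 0], [0, 0, 0, 0.003, 0, 0, 0], [0, 0, 0, 0.003, 0, 0, 0], [0, 0, 0, 0.003, 0, 0, 0], [0, 0, 0, 0.003, 0, 0, 0], [0, 0, 0, 0.003, 0, 0, 0]]

```text
time: 7.15
position: [507.0, -320.5, 41.3]
eef_rot: [-0.0, 1.0, 0.0, 0.0]
ft_force: [0.1, 0.2, -3.2]
gripper_width: 26.6
grip_force: 40.0
```

carry_out:
  plan:
    - [[0, 0, 0, 0.0005, 0, 0, 0], [0, 0, 0, 0.001, 0, 0, 0], [0, 0, 0, 0.0015, 0, 0, 0], [0, 0, 0, 0.002, 0, 0, 0], [0, 0, 0, 0.002, 0, 0, 0], [0, 0, 0, 0.002, 0, 0, 0], [0, 0, 0, 0.002, 0, 0, 0], [0, 0, 0, 0.002, 0, 0, 0], [0, 0, 0, 0.002, 0, 0, 0], [0, 0, 0, 0.002, 0, 0, 0]]

```text
time: 8.15
position: [507.0, -320.6, 41.1]
eef_rot: [-0.0, 1.0, -0.0, 0.0]
ft_force: [-7.4, 4.4, 17.6]
gripper_width: 26.8
grip_force: 42.1
```

Contact. Releasing and rising.

carry_out:
  plan:
    - [[0.3, 0, 0, -0.001, 0, 0, 0], [0.6, 0, 0, -0.001, 0, 0, 0], [1, 0, 0, -0.001, 0, 0, 0], [1, 0, 0, -0.001, 0, 0, 0], [1, 0, 0, -0.001, 0, 0, 0], [1, 0, 0, -0.001, 0, 0, 0], [1, 0, 0, -0.02, 0, 0, 0], [1, 0, 0, -0.06, 0, 0, 0], [1, 0, 0, -0.105, 0, 0, 0], [1, 0, 0, -0.15, 0, 0, 0]]

```text
time: 9.15
position: [506.8, -320.3, 190.7]
eef_rot: [-0.0, 1.0, 0.0, -0.0]
ft_force: [-0.1, -0.5, 0.1]
gripper_width: 85.5
grip_force: 0.0
```

Run:
```python
from h import *
s=robot.get_state();print(s["position"],s["gripper_width"])
a=robot.get_image("top");b=robot.get_image("side")
np.save("top2.npy",a,allow_pickle=True)
np.save("side2.npy",b,allow_pickle=True)
cv2.imwrite("pics/s2.png",np.array(b["pixels"],np.uint8));cv2.imwrite("pics/t2.png",np.array(a["pixels"],np.uint8))
```

```text
[ 506.75489068 -320.33218617  190.70021061] 85.54797051948091
```

View pics/s2.png

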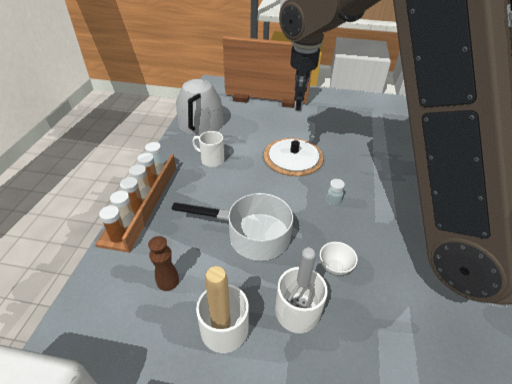

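The side view shows the lid centred on the trivet at (294,155), with the open pan and the crocks unmoved. Next is the masher.

carry_out:
  plan:
    - [[1, 0, 0.02, -0.04, 0, 0, 0], [1, 0.005, 0.05, -0.075, 0, 0, 0], [1, 0.01, 0.095, -0.1, 0, 0, 0], [1, 0.016, 0.142, -0.11, 0, 0, 0], [1, 0.022, 0.189, -0.11, 0, 0, 0], [1, 0.028, 0.236, -0.11, 0, 0, 0], [1, 0.034, 0.283, -0.11, 0, 0, 0], [1, 0.04, 0.33, -0.11, 0, 0, 0], [1, 0.046, 0.377, -0.11, 0, 0, 0], [1, 0.052, 0.424, -0.11, 0, 0, 0]]

```text
time: 10.25
position: [454.3, 105.2, 298.9]
eef_rot: [0.0, 1.0, 0.0, -0.0]
ft_force: [1.2, -0.3, 0.2]
gripper_width: 85.2
grip_force: 0.0
```

carry_out:
  plan:
    - [[1, 0.005, 0.045, 0, 0, 0, 0], [1, 0.01, 0.085, 0, 0, 0, 0], [1, 0.013, 0.115, 0, 0, 0, 0], [1, 0.014, 0.13, 0, 0, 0, 0], [1, 0.014, 0.131, 0, 0, 0, 0], [1, 0.014, 0.131, 0, 0, 0, 0], [1, 0.014, 0.131, 0, 0, 0, 0], [1, 0.014, 0.131, 0, 0, 0, 0], [1, 0.014, 0.131, 0, 0, 0, 0], [1, 0.014, 0.131, 0, 0, 0, 0]]

```text
time: 11.25
position: [441.1, 234.0, 299.4]
eef_rot: [0.0, 1.0, 0.0, 0.0]
ft_force: [0.0, -0.5, 0.1]
gripper_width: 85.3
grip_force: 0.0
```

Run:
```python
from h import *
from scipy.spatial.transform import Rotation as Rn
s=robot.get_state();w=robot.get_image("wrist");print(s["position"],s["eef_rot"],s["gripper_width"])
T=np.eye(4);T[:3,:3]=Rn.from_quat(s["eef_rot"]).as_matrix();T[:3,3]=s["position"]
w["world_to_cam"]=np.linalg.inv(T@w["hand_eye"]);np.save("w2.npy",w,allow_pickle=True)
print("expect top",proj(w,(441,234,226)))
cv2.imwrite("pics/w2.png",np.array(w["pixels"],np.uint8))
```

```text
[441.11197368 234.00153927 299.36040786] [3.52401239e-04 9.99999933e-01 5.30729790e-05 8.63021530e-05] 85.3279904873418
expect top [259.64774309 204.12693225]
```

View pics/w2.png

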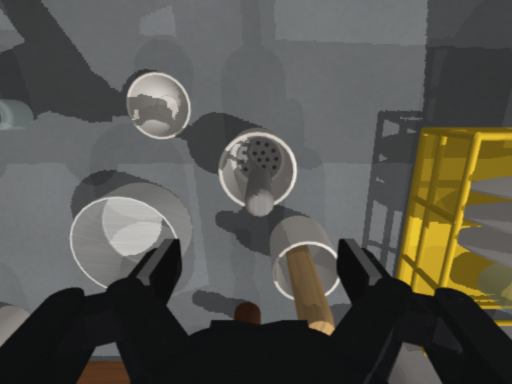

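The wrist view has the masher's top at (259,203), as predicted and centred in the jaws. I'll descend and grip.

carry_out:
  plan:
    - [[1, 0, 0, 0.025, 0, 0, 0], [1, 0, 0, 0.055, 0, 0, 0], [1, 0, 0, 0.085, 0, 0, 0], [1, 0, 0, 0.105, 0, 0, 0], [1, 0, 0, 0.114, 0, 0, 0], [0.5, 0, 0, 0.114, 0, 0, 0], [0, 0, 0, 0.114, 0, 0, 0], [0, 0, 0, 0.114, 0, 0, 0], [0, 0, 0, 0.114, 0, 0, 0], [0, 0, 0, 0.114, 0, 0, 0]]
  grip_force: 50

```text
time: 12.3
position: [441.3, 234.5, 186.2]
eef_rot: [-0.0, 1.0, 0.0, 0.001]
ft_force: [-1.1, -1.1, 6.0]
gripper_width: 25.0
grip_force: 49.2
```

carry_out:
  plan:
    - [[0, 0, 0, 0, 0, 0, 0], [0, 0, 0, -0.005, 0, 0, 0], [0, 0, 0, -0.015, 0, 0, 0], [0, 0, 0, -0.03, 0, 0, 0], [0, 0, 0, -0.05, 0, 0, 0], [0, 0, 0, -0.07, 0, 0, 0], [0, 0, 0, -0.09, 0, 0, 0], [0, 0, 0, -0.11, 0, 0, 0], [0, 0, 0, -0.13, 0, 0, 0], [0, 0, 0, -0.14, 0, 0, 0]]

```text
time: 13.3
position: [441.1, 234.6, 327.5]
eef_rot: [-0.0, 1.0, 0.001, 0.001]
ft_force: [-0.2, -0.4, -2.3]
gripper_width: 24.9
grip_force: 49.2
```

Run:
```python
from h import *
s=robot.get_state();print(s["position"],s["gripper_width"])
a=robot.get_image("top");b=robot.get_image("side")
np.save("top3.npy",a,allow_pickle=True);np.save("side3.npy",b,allow_pickle=True)
A=np.array(a["pixels"],np.uint8);B=np.array(b["pixels"],np.uint8)
o=np.zeros((600,800,3),np.uint8);o[:]=cv2.resize(B[130:370,190:510],(800,600),interpolation=2)
cv2.imwrite("pics/s3.png",o)
# pan rim from pictures taken with lid off
A2=np.array(np.load("top2.npy",allow_pickle=True).item()["pixels"],np.uint8)
for nm,I in(("2",A2),("3",A)):
    h=cv2.cvtColor(I,cv2.COLOR_BGR2HSV);m=cv2.inRange(h,(0,0,105),(180,60,255));w=np.zeros_like(m);w[152:228,190:270]=m[152:228,190:270]
    c=cv2.convexHull(max(cv2.findContours(w,0,1)[0],key=cv2.contourArea));e=cv2.fitEllipse(c);print(nm,e,onz(a,*e[0],85))
```

```text
[441.06796701 234.56457604 327.50142289] 24.88095927863432
2 ((221.9765625, 182.0189971923828), (65.44310760498047, 86.1801986694336), 135.2735595703125) [578.80628067  59.20498158  85.        ]
3 ((224.33309936523438, 186.51622009277344), (69.01683807373047, 78.81229400634766), 164.92579650878906) [566.8433621   52.76154251  85.        ]
```

View pics/s3.png

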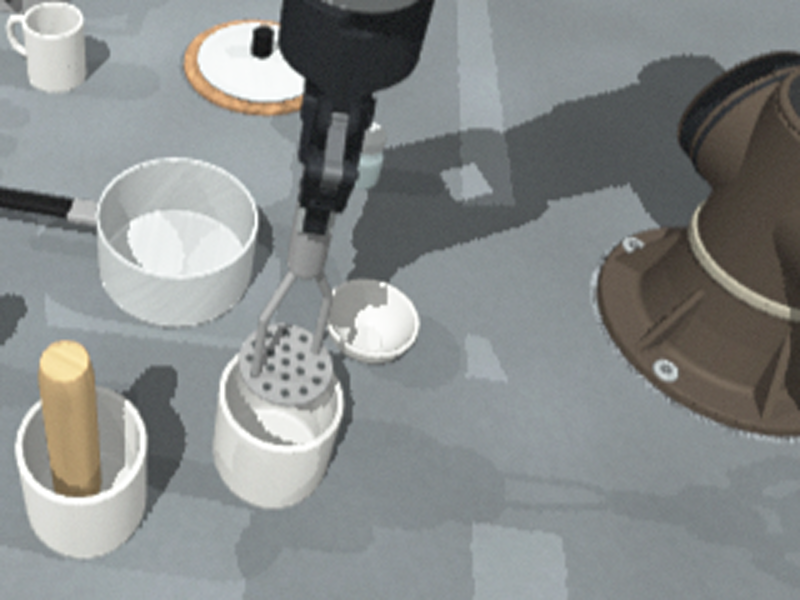

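The side view shows the masher hanging vertically, clear of its crock, which still stands. The pan rim spans x 97–258 in the crop.

carry_out:
  plan:
    - [[0, -0.005, -0.008, 0, 0, 0, 0], [0, -0.018, -0.03, 0, 0, 0, 0], [0, -0.034, -0.057, 0, 0, 0, 0], [0, -0.052, -0.086, 0, 0, 0, 0], [0, -0.07, -0.116, 0, 0, 0, 0], [0, -0.087, -0.145, 0, 0, 0, 0], [0, -0.101, -0.168, 0, 0, 0, 0], [0, -0.112, -0.186, 0, 0, 0, 0], [0, -0.1175, -0.195, 0, 0, 0, 0], [0, -0.1175, -0.195, 0, 0, 0, 0]]

```text
time: 14.4
position: [558.7, 38.3, 324.2]
eef_rot: [0.001, 1.0, 0.0, -0.001]
ft_force: [-0.0, 0.0, -1.7]
gripper_width: 25.0
grip_force: 49.4
```

Run:
```python
from h import *
s=robot.get_state();b=robot.get_image("side");print(s["position"],proj(b,(559.5,39,85)),[onz(b,190+x/2.5,130+y/2.5,85).round() for x,y in((97,215),(258,232),(178,218))])
B=np.array(b["pixels"],np.uint8);cv2.imwrite("pics/s4.png",cv2.resize(B[90:270,160:400],(800,600),interpolation=2))
```

```text
[558.71581827  38.34512116 324.20229418] [260.0844123  215.27853449] [array([634.,  57.,  85.]), array([477.,  48.,  85.]), array([556.,  45.,  85.])]
```

View pics/s4.png

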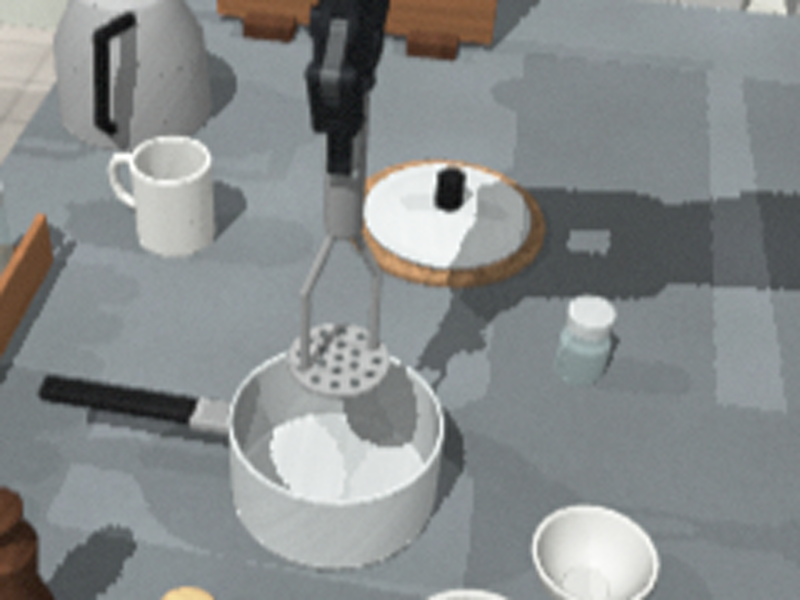

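The side view shows the masher vertical above the centre of the pan. Contact is expected at a TCP height of about 185.

carry_out:
  plan:
    - [[0, 0, 0, 0.008, 0, 0, 0], [0, 0, 0, 0.024, 0, 0, 0], [0, 0, 0, 0.045, 0, 0, 0], [0, 0, 0, 0.066, 0, 0, 0], [0, 0, 0, 0.087, 0, 0, 0], [0, 0, 0, 0.105, 0, 0, 0], [0, 0, 0, 0.118, 0, 0, 0], [0, 0, 0, 0.127, 0, 0, 0], [0, 0, 0, 0.132, 0, 0, 0], [0, 0, 0, 0.134, 0, 0, 0]]

```text
time: 15.45
position: [558.5, 39.6, 191.2]
eef_rot: [-0.0, 1.0, 0.0, 0.0]
ft_force: [0.7, -0.1, -1.8]
gripper_width: 24.8
grip_force: 49.3
```

carry_out:
  plan:
    - [[0, 0, 0, 0.0005, 0, 0, 0], [0, 0, 0, 0.001, 0, 0, 0], [0, 0, 0, 0.0015, 0, 0, 0], [0, 0, 0, 0.002, 0, 0, 0], [0, 0, 0, 0.0025, 0, 0, 0], [0, 0, 0, 0.003, 0, 0, 0], [0, 0, 0, 0.0035, 0, 0, 0], [0, 0, 0, 0.004, 0, 0, 0], [0, 0, 0, 0.004, 0, 0, 0], [0, 0, 0, 0.004, 0, 0, 0]]

```text
time: 16.45
position: [558.5, 39.5, 187.3]
eef_rot: [-0.0, 1.0, 0.0, -0.0]
ft_force: [-1.2, -0.0, -1.9]
gripper_width: 25.0
grip_force: 49.3
```

carry_out:
  plan:
    - [[0, 0, 0, 0.0004, 0, 0, 0], [0, 0, 0, 0.0008, 0, 0, 0], [0, 0, 0, 0.0012, 0, 0, 0], [0, 0, 0, 0.0016, 0, 0, 0], [0, 0, 0, 0.002, 0, 0, 0], [0, 0, 0, 0.002, 0, 0, 0], [0, 0, 0, 0.002, 0, 0, 0], [0, 0, 0, 0.002, 0, 0, 0], [0, 0, 0, 0.002, 0, 0, 0], [0, 0, 0, 0.002, 0, 0, 0]]

```text
time: 17.45
position: [558.5, 39.5, 185.3]
eef_rot: [-0.0, 1.0, 0.0, 0.0]
ft_force: [-0.3, -0.2, -0.9]
gripper_width: 24.5
grip_force: 49.5
```

Just touching. Half a millimetre more.

carry_out:
  plan:
    - [[0, 0, 0, 0.0002, 0, 0, 0], [0, 0, 0, 0.0004, 0, 0, 0], [0, 0, 0, 0.0006, 0, 0, 0], [0, 0, 0, 0.0008, 0, 0, 0], [0, 0, 0, 0.0008, 0, 0, 0], [0, 0, 0, 0.0008, 0, 0, 0], [0, 0, 0, 0.0008, 0, 0, 0], [0, 0, 0, 0.0008, 0, 0, 0], [0, 0, 0, 0.0008, 0, 0, 0], [0, 0, 0, 0.0008, 0, 0, 0]]

```text
time: 18.45
position: [558.7, 39.5, 185.3]
eef_rot: [-0.0, 1.0, 0.0, 0.001]
ft_force: [-2.8, 0.7, 8.4]
gripper_width: 24.7
grip_force: 50.4
```

carry_out:
  plan:
    - [[0.35, 0, 0, 0, 0, 0, 0], [0.5, 0, 0, 0, 0, 0, 0], [1, 0, 0, 0, 0, 0, 0], [1, 0, 0, 0, 0, 0, 0], [1, 0, 0, 0, 0, 0, 0], [1, 0, 0, -0.005, 0, 0, 0], [1, 0, 0, -0.02, 0, 0, 0], [1, 0, 0, -0.05, 0, 0, 0], [1, 0, 0, -0.09, 0, 0, 0], [1, 0, 0, -0.13, 0, 0, 0]]

```text
time: 19.45
position: [558.2, 39.5, 316.2]
eef_rot: [-0.0, 1.0, 0.0, -0.0]
ft_force: [0.5, -0.7, 0.5]
gripper_width: 85.2
grip_force: 0.0
```

Run:
```python
from h import *
s=robot.get_state();b=robot.get_image("side");print(s["position"],s["time"],s["ft_force"])
cv2.imwrite("pics/s5.png",np.array(b["pixels"],np.uint8))
```

```text
[558.17391257  39.48757658 316.17431282] 19.45 [ 0.46645966 -0.65971672  0.45656468]
```

View pics/s5.png

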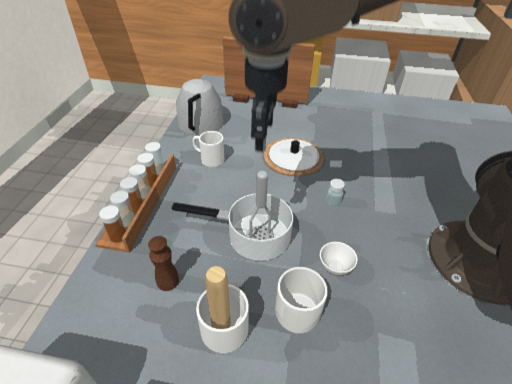

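The masher stands upright in the pan, with its handle at (262,190). The lid is on the trivet at (294,155), the crocks are in place and the gripper is clear.

```bash
python3 -c "
from rig import robot
print(robot.sign_off())"
```

```text
the job is handed in; nothing more can be done
None
```

The job is handed in at about 19.5 s of the 64 s allowed, though the sign-off gave no verdict: the last side view shows the lid knob up in the middle of the trivet, the masher let go and upright in the saucepan, and everything else where it was.

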